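# Kit the passed turned parts, leave the rejects

### The job

Fill the blue kit tray with the four machined parts that passed inspection: stand each one upright in the middle of the bay whose floor pad has the same colour as the plastic plug in the part's top (green, yellow, black, white). The two look-alikes with red plugs are rejects: leave them standing where they are on the bench.

Things in the scene. Friction and masses are not known exactly. Their poses are not given: they have to be found in the camera images.
- bushing_green: Brass bushing: cylinder 30 mm in diameter from 8 to 60 mm height, above a foot flange 44 mm in diameter, 8 mm thick; on top a green plastic plug, 25 mm in diameter, 4 mm high. It has passed inspection. Stands upright on the bench, 64 mm tall in all, 0.14 to 0.45 kg; origin at the centre of its underside, z up along its axis.
- shaft_yellow: Bright steel stepped shaft: 28 mm in diameter from 16 to 60 mm height, above a foot 40 mm in diameter and 16 mm high; on its top a round yellow plastic plug, 25 mm in diameter, 4 mm high. It has passed inspection. Stands upright on the bench, 64 mm tall in all, 0.14 to 0.45 kg; origin at the centre of its underside, z up along its axis.
- collar_black: Aluminium cylinder 39 mm in diameter and 60 mm high with four thin flush dark rings round it; on its top a round black plastic plug, 25 mm in diameter, 4 mm high. It has passed inspection. Stands upright on the bench, 64 mm tall in all, 0.14 to 0.45 kg; origin at the centre of its underside, z up along its axis.
- hex_white: Dark steel hexagonal spacer, 32 mm across flats, 37 mm across corners, 60 mm high; upright flats face its own +y and -y and every 60 degrees from there; on top a round white plastic plug, 25 mm in diameter, 4 mm high. It has passed inspection. Stands upright on the bench, 64 mm tall in all, 0.14 to 0.45 kg; origin at the centre of its underside, z up along its axis.
- bushing_red: Brass bushing: cylinder 30 mm in diameter from 8 to 60 mm height, above a foot flange 44 mm in diameter, 8 mm thick; on top a red plastic plug, 25 mm in diameter, 4 mm high. A reject: leave it where it stands. Stands upright on the bench, 64 mm tall in all, 0.14 to 0.45 kg; origin at the centre of its underside, z up along its axis.
- hex_red: Dark steel hexagonal spacer, 32 mm across flats, 37 mm across corners, 60 mm high; upright flats face its own +y and -y and every 60 degrees from there; on top a round red plastic plug, 25 mm in diameter, 4 mm high. A reject: leave it where it stands. Stands upright on the bench, 64 mm tall in all, 0.14 to 0.45 kg; origin at the centre of its underside, z up along its axis.
- pad_green: Green square pad, 70 x 70 x 4 mm, in the middle of one bay (94 x 94 mm inside) of the fixed blue kit tray; origin at the centre of its underside, 4 mm above the bench; z up, x and y along its edges and the tray's. The tray is 200 x 200 mm, 2 x 2 bays 97.5 mm apart, outer walls up to 30 mm and partitions up to 20 mm above the bench. Which bay has which pad varies.
- pad_yellow: Yellow square pad, 70 x 70 x 4 mm, in the middle of one bay (94 x 94 mm inside) of the fixed blue kit tray; origin at the centre of its underside, 4 mm above the bench; z up, x and y along its edges and the tray's. The tray is 200 x 200 mm, 2 x 2 bays 97.5 mm apart, outer walls up to 30 mm and partitions up to 20 mm above the bench. Which bay has which pad varies.
- pad_black: Black square pad, 70 x 70 x 4 mm, in the middle of one bay (94 x 94 mm inside) of the fixed blue kit tray; origin at the centre of its underside, 4 mm above the bench; z up, x and y along its edges and the tray's. The tray is 200 x 200 mm, 2 x 2 bays 97.5 mm apart, outer walls up to 30 mm and partitions up to 20 mm above the bench. Which bay has which pad varies.
- pad_white: White square pad, 70 x 70 x 4 mm, in the middle of one bay (94 x 94 mm inside) of the fixed blue kit tray; origin at the centre of its underside, 4 mm above the bench; z up, x and y along its edges and the tray's. The tray is 200 x 200 mm, 2 x 2 bays 97.5 mm apart, outer walls up to 30 mm and partitions up to 20 mm above the bench. Which bay has which pad varies.
Not all that is in view belongs to the job. What is shaped like the bushing_green but pink is not meant.

How it is judged (in metres and radians):
At the end, for the whole second after the job is handed in: Each passed part stands on the pad of its plug's colour, upright within 0.1 rad, axis within 15 mm of the pad's centre, underside 0 to 8 mm above the pad's origin, released and at rest; both red-plugged rejects stand upright within 20 mm of where they were (horizontal distance between bushing_green and pad_green below 0.015 m and z of bushing_green in the frame of pad_green between 0 and 0.008 m and angle between each of bushing_green, shaft_yellow, collar_black, hex_white, bushing_red, hex_red's own z axis and vertical below 0.1 rad and linear speed of each of bushing_green, shaft_yellow, collar_black, hex_white below 0.02 m/s and horizontal distance between shaft_yellow and pad_yellow below 0.015 m and z of shaft_yellow in the frame of pad_yellow between 0 and 0.008 m and horizontal distance between collar_black and pad_black below 0.015 m and z of collar_black in the frame of pad_black between 0 and 0.008 m and horizontal distance between hex_white and pad_white below 0.015 m and z of hex_white in the frame of pad_white between 0 and 0.008 m and distance of each of bushing_red, hex_red from where it was at the start of the episode below 0.02 m); the robot touches nothing.
It fails at once if the rejected part bushing_red is shifted by more than 20 mm or tipped over (distance of bushing_red from where it was at the start of the episode above 0.02 m or angle between bushing_red's own z axis and vertical above 0.3 rad).
It fails at once if the rejected part hex_red is shifted by more than 20 mm or tipped over (distance of hex_red from where it was at the start of the episode above 0.02 m or angle between hex_red's own z axis and vertical above 0.3 rad).
It also fails if it takes over 115 s, if anything falls off the work surface, if the arm or the gripper's body presses on something with over 40 N, if the wrist force passes 120 N, or if a joint passes its speed limit or range.

### The arm

A 7-joint arm with a two-finger parallel gripper is mounted at the origin on the work surface. World frame = base frame: x ahead of the robot, y to its left, z up, the work surface at z = 0. Lengths are in mm, angles in rad, forces in N, time in s.
With the tool pointing down it reaches from about 425 to 950 mm from the base axis. Payload 4.7 kg.
Tool frame: the origin (TCP) lies between the finger pads; the fingertips stand 17 mm ahead of it and the grasp point (between the pads) lies 2 mm behind it (env.tips_ahead is the distance from the TCP to the fingertips, in mm); z points along the fingers, y is the line along which they close (so a half turn about z gives the same grasp; the last joint's range is limited). The gripper opens to 87 mm and grips with 3 to 60 N. Pads are 19 mm wide; open, the fingers measure 117 mm over their backs; the gripper's body (75 mm by 190 mm) begins 51 mm behind the grasp point.
Start: joints at [-1.3, 0.469, -0.049, 1.532, 0.024, 1.141, -0.082], TCP at [199.306, 644.922, 239.573] pointing down, gripper open.
Joint ranges: [-2.59, 2.59], [-0.33, 1.99], [-1.39, 1.29], [0.1, 2.45], [-1.04, 4.18], [0.21, 1.99], [-2.66, 2.66]. Speed limits (rad/s): [2.57, 2.57, 3.14, 3.14, 3.14, 3.14, 3.14].

### API

Orientations are given as a rotation vector (axis times angle).
In Python, from cell import env, claw, solver, observe, vision, order gives the robot as it stands. Calls block until the motion is done:
- env.move_pose(position, orientation): joint-space move of the TCP to a pose.
- env.movel(position, feed=150, rot=None): straight line of the TCP; rot=None keeps the orientation; feed is the mean speed in mm/s.
- env.move_j(angles): joint-space move.
- claw.gripper_to(opening, grip_force=None): opening from 0.0 (shut) to 1.0 (fully open); grip_force is the grip in N (None keeps the last); returns when the fingers have stopped.
- env.wait(seconds).
- solver.solve_ik(position, orientation): joint angles nearest the present ones, or None.
- observe(): the state.
- vision.snapshot(name): name is "side" or "top"; returns the picture (420x560x3 uint8, red, green, blue); there is no depth.
- vision.camera_params(name): a dict with "vertical_fov" (degrees; the focal length in pixels is half the picture's height over the tangent of half this angle, whatever the lens; pixels are square), "cx", "cy" (the principal point, pixels), "R" (3x3) and "t" (3): a world point X has camera coordinates R X + t. Camera axes: x right, y down, z forward; pixel columns grow to the right and rows downward; lengths in mm; the calibration is good to about 2 mm. A picture is of the moment at which its call begins. camera_params takes no time and is no camera call.
A pose or a line that the arm cannot do raises env.MotionError and nothing moves.
- order.sign_off(): hands the job in; it is judged then, once.
The state is a dict: "time_s": time; "joints": joint angles; "joint_velocities": joint speeds; "effort": joint torques, N m; "tool_pos": TCP position; "orientation": TCP orientation; "force": force on the tool from outside, world axes, zero at the start; "torque": the same for the moment, N m; "grip_width": opening from 0.0 (shut) to 1.0 (fully open); "finger_force": force on a finger pad.
Only numpy, scipy, OpenCV 4.12 (cv2) and the standard library are available. Lean on these libraries where they do the work, as an engineer would, in place of code of your own. Each camera call takes 0.05 s, during which the arm holds its last target. There are 200 camera calls.

## Working session

There is one attempt and no reset: what is moved stays moved. The work goes in short steps, each a Python script; the robot and the scene stay as the last script left them, time stands still between calls to the robot, and variables do not carry over. Pictures are saved under pics/ and viewed, at most 14 in all, crops included, and the job is handed in when it is done.

```bash
mkdir -p pics; ls; python3 - <<'E'
from cell import env, claw, solver, observe, vision, order
import cv2
for n in("top","side"):
    cv2.imwrite(f"pics/{n}0.png",vision.snapshot(n)[:,:,::-1]); print(n,vision.camera_params(n))
s=observe();print(s["tool_pos"],s["orientation"],s["time_s"],s["grip_width"])
E
```

```text
pics
top {'vertical_fov': 46.22181857942236, 'cx': 275.887433421796, 'cy': 205.61863062602222, 'R': array([[-0.0148073 , -0.99988099,  0.00433084],
       [-0.99304186,  0.01419967, -0.11690265],
       [ 0.11682724, -0.00603171, -0.99313394]]), 't': array([ -35.45827287,  583.07681562, 1127.77565384])}
side {'vertical_fov': 56.98676328605564, 'cx': 275.6554107021472, 'cy': 212.8029236369685, 'R': array([[ 0.99716612, -0.07324389, -0.01717724],
       [-0.0664549 , -0.75054931, -0.65746443],
       [ 0.03526289,  0.65674277, -0.75328976]]), 't': array([-550.37349612,   63.51515246,  813.04943878])}
[199.17055882 644.41104622 238.58099315] [-4.69073607e-01 -3.10619137e+00  2.75233149e-03] 0.1 0.9987206895601336
```

View pics/top0.png

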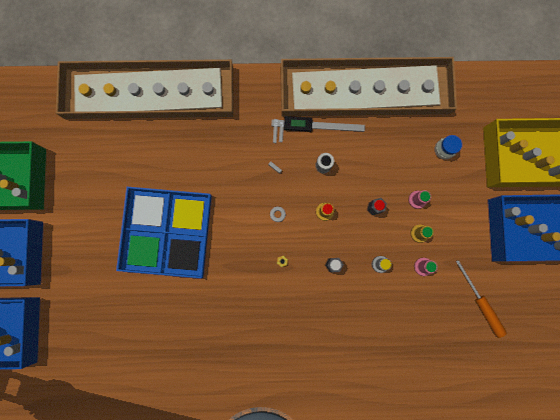

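View pics/side0.png

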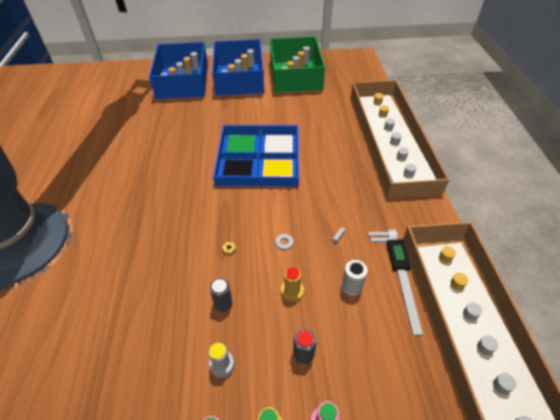

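The top view shows all the parts, with plugs at about: black (325,160), white (336,265), yellow (385,264), brass green (426,232), and red at (328,210) and (378,206). Pink decoys are at (424,197) and (429,267). The tray pads are white (148,210), yellow (188,214), green (143,251) and black (184,255).

```bash
cat > h.py <<'E'
import numpy as np, cv2
from cell import env, claw, solver, observe, vision, order
def ray(cam,u,v):
    p=vision.camera_params(cam); f=210/np.tan(np.radians(p["vertical_fov"]/2))
    d=p["R"].T@np.array([(u-p["cx"])/f,(v-p["cy"])/f,1.]); return -p["R"].T@p["t"],d
def plane(cam,u,v,z):
    c,d=ray(cam,u,v); return c+d*(z-c[2])/d[2]
def proj(cam,X):
    p=vision.camera_params(cam); f=210/np.tan(np.radians(p["vertical_fov"]/2))
    q=p["R"]@np.array(X,float)+p["t"]; return f*q[0]/q[2]+p["cx"],f*q[1]/q[2]+p["cy"]
RNG={"green":((45,110,50),(85,255,255)),"yellow":((22,140,110),(34,255,255)),"red":((0,190,110),(6,255,255)),
     "white":((0,0,140),(180,70,255)),"black":((0,0,0),(180,255,38))}
def blob(img,col,u,v,r,fill=None):
    "centroid of the blob of a colour nearest (u,v)"
    x0,y0=max(int(u)-r,0),max(int(v)-r,0)
    c=img[y0:int(v)+r+1,x0:int(u)+r+1]
    m=cv2.inRange(cv2.cvtColor(c,cv2.COLOR_RGB2HSV),*map(np.array,RNG[col]))
    n,l,st,ce=cv2.connectedComponentsWithStats(m)
    k=[i for i in range(1,n) if st[i,4]>12]
    if not k: return None
    i=min(k,key=lambda i:np.hypot(*(ce[i]+[x0-u,y0-v])))
    return ce[i][0]+x0,ce[i][1]+y0,int(st[i,4]),st[i,2:4].tolist()
E
python3 - <<'E'
from h import *
T=cv2.imread("pics/top0.png")[:,:,::-1].copy();S=cv2.imread("pics/side0.png")[:,:,::-1].copy()
P=dict(white=(336,265,219,286),yellow=(385,264,217,351),black=(325,160,356,269),green=(426,232,268,414),red=(328,210,292,274),red2=(378,206,305,340),pinkg1=(424,197,328,411),pinkg2=(429,267,0,0))
for k,(a,b,c,d) in P.items():
    col="green" if "pink" in k else k.strip("2")
    t=blob(T,col,a,b,9); s=blob(S,col,c,d,11) if c else None
    X=plane("top",*t[:2],64) if t else None
    print(k,t,s,X,s and plane("side",*s[:2],64))
for k,a in dict(white=(148,210,277,144),yellow=(188,214,277,168),green=(143,251,241,143),black=(184,255,238,168)).items():
    t=blob(T,k,a[0],a[1],24);s=blob(S,k,a[2],a[3],20)
    print("pad",k,t,s,plane("top",*t[:2],8),plane("side",*s[:2],8))
a=cv2.resize(T[150:280,310:440],None,fx=4.5,fy=4.5,interpolation=cv2.INTER_CUBIC)
cv2.imwrite("pics/t1.png",a[:,:,::-1])
a=cv2.resize(S[260:380,195:325],None,fx=5,fy=5,interpolation=cv2.INTER_CUBIC)
cv2.imwrite("pics/s1.png",a[:,:,::-1])
E
```

```text
white (np.float64(335.1860465116279), np.float64(264.56976744186045), 86, [11, 10]) (np.float64(218.69565217391303), np.float64(285.2826086956522), 184, [16, 15]) [ 442.35697901 -176.35282459   64.        ] [ 441.96151141 -176.44665218   64.        ]
yellow (np.float64(385.38947368421054), np.float64(263.90526315789475), 95, [12, 11]) (np.float64(216.81592039800995), np.float64(350.4278606965174), 201, [16, 16]) [ 442.16472614 -290.46739021   64.        ] [ 441.76157566 -290.1304994    64.        ]
black (np.float64(325.66153846153844), np.float64(160.3230769230769), 65, [9, 10]) None [ 683.46227243 -161.14156037   64.        ] None
green (np.float64(427.0975609756098), np.float64(231.5609756097561), 82, [11, 10]) (np.float64(268.1020408163265), np.float64(414.86394557823127), 147, [17, 11]) [ 514.25255208 -389.04590292   64.        ] [ 514.34480004 -385.60460032   64.        ]
red (np.float64(327.32835820895525), np.float64(208.40298507462686), 67, [10, 10]) (np.float64(292.38793103448273), np.float64(272.4913793103448), 116, [12, 12]) [ 570.86254427 -161.97830052   64.        ] [ 5
[... 855 characters left out ...]
8.76362617 265.69440035   8.        ] [579.01880515 266.87378065   8.        ]
pad yellow (np.float64(188.02955665024632), np.float64(213.8793103448276), 812, [31, 31]) (np.float64(277.0829145728643), np.float64(167.4924623115578), 398, [27, 16]) [568.58344316 167.79598432   8.        ] [568.35480647 174.20429087   8.        ]
pad green (np.float64(142.995337995338), np.float64(250.8135198135198), 858, [33, 31]) (np.float64(240.74311926605503), np.float64(142.98394495412845), 436, [28, 17]) [481.52671209 274.64866515   8.        ] [481.3865611  276.83845266   8.        ]Traceback (most recent call last):
  File "<stdin>", line 11, in <module>
TypeError: 'NoneType' object is not subscriptable
```

```bash
python3 - <<'E'
from h import *
T=cv2.imread("pics/top0.png");S=cv2.imread("pics/side0.png")
r=lambda a,f:cv2.resize(a,None,fx=f,fy=f,interpolation=cv2.INTER_CUBIC)
g=lambda a:np.uint8(255*(a/255.)**.5)
# hexes
a=np.vstack([np.hstack([r(T[248:282,318:352],11),r(S[274:314,201:241],9.35)[:374,:374]]),])
cv2.imwrite("pics/hx.png",g(a))
E
```

```text
(no output)
```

View pics/hx.png

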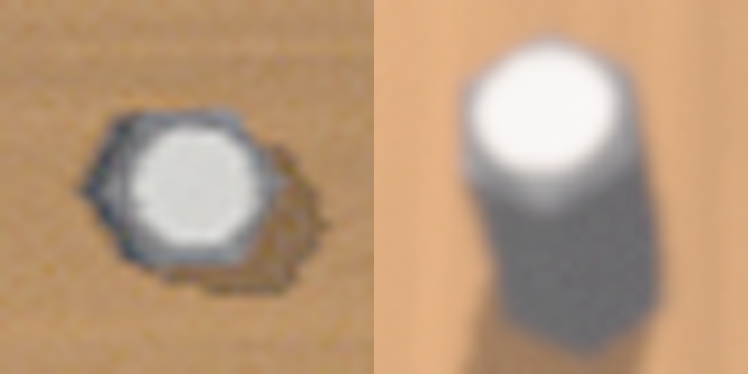

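The top view shows the white hex with flats facing roughly ±x and corners along ±y. The side crop agrees, with corners at the top and bottom of the top face. The two views agree to within 1–3 mm on plug and pad positions. I'll do the hex first.

```bash
cat >> h.py <<'E'
from scipy.spatial.transform import Rotation as Rn
PART=dict(white=(442.2,-176.4),yellow=(442.0,-290.4),black=(683.5,-161.1),green=(514.3,-388.5))
PAD=dict(white=(578.8,266.),yellow=(568.6,168.3),green=(481.5,274.9),black=(471.3,177.2))
def rot(phi):
    y=np.array([np.cos(phi),np.sin(phi),0]);z=np.array([0,0,-1.])
    return Rn.from_matrix(np.c_[np.cross(y,z),y,z]).as_rotvec()
OPEN=62/87; HI=175
def go(p,r):
    env.move_pose(list(p),list(r))
def pick(k,phi,force=35):
    x,y=PART[k]; claw.gripper_to(OPEN)
    for ph in (phi,phi+np.pi):
        try: go((x,y,HI),rot(ph)); break
        except env.MotionError as e: print(e)
    env.movel([x,y,100],feed=250); env.movel([x,y,41],feed=100); a=observe()
    claw.gripper_to(0.0,grip_force=force); env.movel([x,y,HI],feed=150); s=observe()
    print(k,"down",a["tool_pos"],"ori err",Rn.from_matrix((Rn.from_rotvec(rot(ph)).inv()*Rn.from_rotvec(a["orientation"])).as_matrix()).magnitude(),"width mm",s["grip_width"]*87,"ff",s["finger_force"],"F",s["force"],s["time_s"])
def place(k,dz=1.0):
    x,y=PAD[k]; env.movel([x,y,HI],feed=250); env.movel([x,y,70],feed=150); env.movel([x,y,41+8+dz],feed=40)
    a=observe(); claw.gripper_to(OPEN); env.movel([x,y,HI],feed=200)
    print("placed",k,a["tool_pos"],a["force"],observe()["time_s"])
E
python3 - <<'E'
from h import *
c=lambda u,v:plane("side",(u-374)/9.35+201,v/9.35+274,60)
d=c(549,38)-c(548,212); a=np.arctan2(d[1],d[0]); print("corner dir deg",np.degrees(a),np.hypot(*d[:2]))
pick("white",a-np.pi/2)
cv2.imwrite("pics/s2.png",vision.snapshot("side")[:,:,::-1])
E
```

```text
corner dir deg 90.95867249150828 36.61287674873955
white down [ 442.69578305 -176.71626227   41.58886655] ori err 0.0012799442261431431 width mm 31.797982757599918 ff 34.95749387777664 F [-0.34384797 -0.29648322 -2.83097678] 6.725
```

View pics/s2.png

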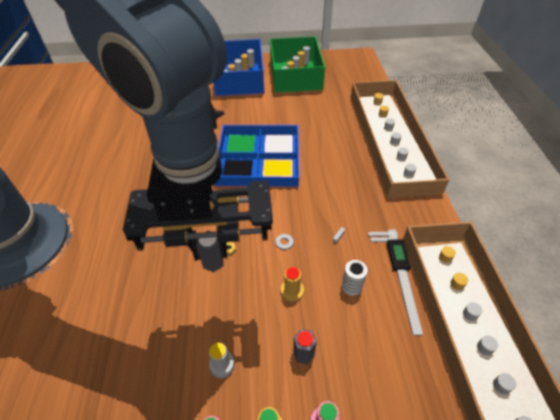

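The hex is held across its flats (31.8 mm) and hangs upright at about (210,250). Next I'll place it and check.

```bash
python3 - <<'E'
from h import *
place("white")
pick("yellow",0)
I=vision.snapshot("top"); cv2.imwrite("pics/t3.png",I[:,:,::-1])
u,v=proj("top",(*PAD["white"],72)); b=blob(I,"white",u,v,6); print(u,v,b,plane("top",*b[:2],72) if b else 0)
E
```

```text
placed white [578.81440677 265.86559184  49.80746454] [-0.30848092 -0.41185406 -4.05472119] 11.8667
yellow down [ 442.23265916 -290.83795201   41.40850773] ori err 0.0009296218960053466 width mm 26.37472059891576 ff 34.98289198614657 F [-0.48922997 -0.03177383 -2.71289116] 17.075
140.10247452715097 207.22528739068125 (np.float64(140.0215053763441), np.float64(206.32258064516128), 93, [12, 11]) [580.87603869 266.22055128  72.        ]
```

View pics/t3.png

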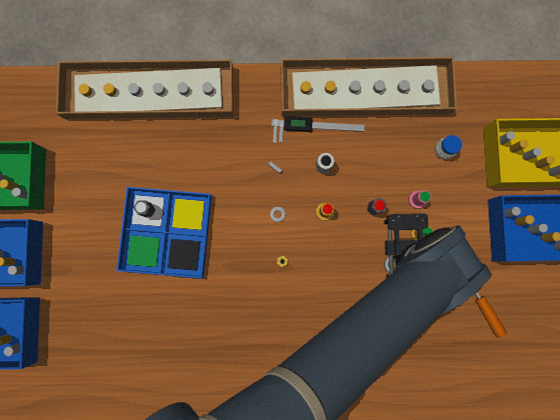

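The white hex stands in its bay, about 2 mm from the centre. The yellow grip reads 26.4 mm instead of 28 mm, so I'll check how the part hangs.

```bash
python3 - <<'E'
from h import *
I=vision.snapshot("side"); u,v=proj("side",(442,-290,175)); u,v=int(u),int(v);print(u,v)
a=I[max(v-60,0):v+75,max(0,u-80):u+80]; a=cv2.resize(a,None,fx=4,fy=4,interpolation=cv2.INTER_CUBIC)
cv2.imwrite("pics/s4.png",np.uint8(255*(a/255.)**.6)[:,:,::-1]); print(observe()["grip_width"]*87)
E
```

```text
205 317
26.621913444087024
```

View pics/s4.png

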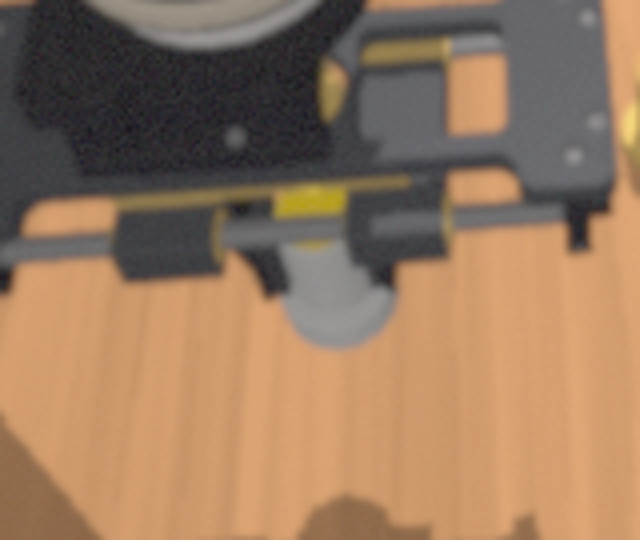

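The shaft hangs upright: plug at (313,215), foot at (338,310), the same lean as when it stood on the bench. Next I'll place it and fetch the black collar.

```bash
python3 - <<'E'
from h import *
place("yellow")
pick("black",np.pi/2)
I=vision.snapshot("top"); cv2.imwrite("pics/t5.png",I[:,:,::-1])
u,v=proj("top",(*PAD["yellow"],72)); print(u,v)
E
```

```text
placed yellow [568.64585596 168.21115627  49.88856971] [ 0.02830638 -0.34958631 -2.27676897] 22.375
black down [ 683.6938415  -161.40968846   41.03769216] ori err 0.0004735213315892656 width mm 38.300850386921915 ff 34.99324232339859 F [ 0.3812972   1.02334197 -2.00984772] 26.975
182.95137491900138 211.06111265312882
```

View pics/t5.png

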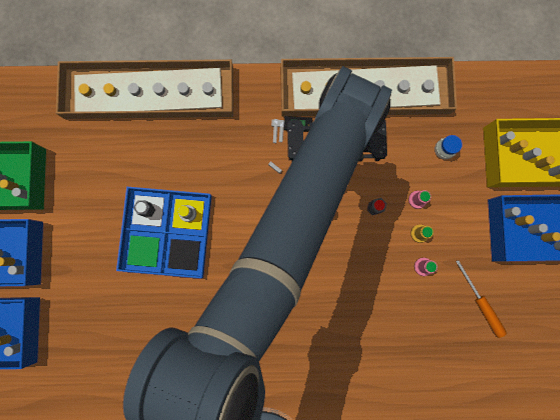

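White and yellow both stand in their bays, at about (148,208) and (187,212), and the collar is gripped. On to black, then green.

```bash
python3 - <<'E'
from h import *
place("black")
pick("green",np.pi/2)
place("green")
claw.gripper_to(OPEN); go((500,-50,300),rot(np.pi/2)); env.wait(0.3)
for n in("top","side"):
    I=vision.snapshot(n); cv2.imwrite(f"pics/{n}6.png",I[:,:,::-1])
    for k in PAD:
        b=blob(I,k,*proj(n,(*PAD[k],72)),8 if n=="top" else 10); print(n,k,b, b and plane(n,*b[:2],72)[:2]-PAD[k])
a=cv2.resize(cv2.imread("pics/top6.png")[175:290,105:225],None,fx=5,fy=5,interpolation=cv2.INTER_CUBIC); cv2.imwrite("pics/t7.png",a)
E
```

```text
placed black [471.32226263 177.13113688  49.85227818] [-0.21581447  0.36164609 -2.71540348] 31.775
green down [ 514.53951592 -388.96238191   41.39334613] ori err 0.0009096943316428759 width mm 28.509144934277817 ff 34.99177000718191 F [-0.46197286 -0.07152386 -4.12936736] 36.9417
placed green [481.52682282 274.87295741  49.85604383] [-0.34560245  0.91169121 -2.63119108] 42.875
top white (np.float64(140.3361344537815), np.float64(204.83193277310923), 119, [15, 13]) [ 5.49157107 -0.43682068]
top yellow (np.float64(180.60804020100502), np.float64(210.10552763819095), 199, [17, 17]) [2.26791622 5.35368884]
top green (np.float64(134.01307189542484), np.float64(250.09150326797385), 153, [15, 17]) [0.06238597 3.13317902]
top black None None
side white (np.float64(278.27868852459017), np.float64(123.19672131147541), 61, [12, 7]) [ 0.27141526 -1.68537757]
side yellow (np.float64(277.2153846153846), np.float64(148.46153846153845), 65, [10, 8]) [ 0.53112558 -0.06875806]
side green None None
side black (np.float64(238.72857142857143), np.float64(143.94285714285715), 140, [12, 14]) [ 9.66502306 15.79761079]
```

View pics/t7.png

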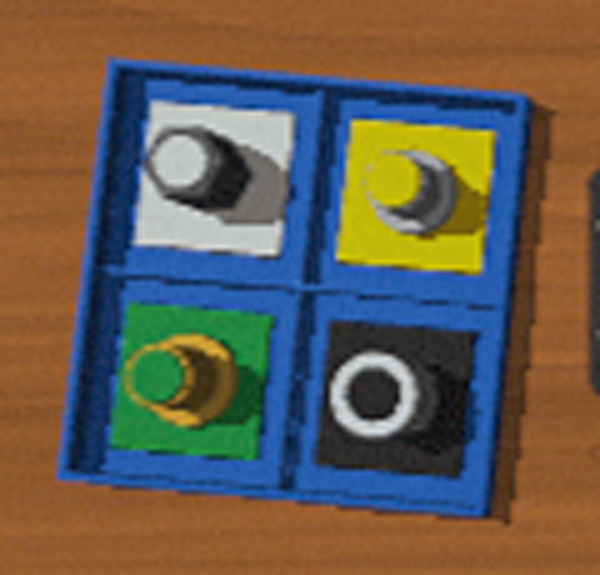

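View pics/side6.png

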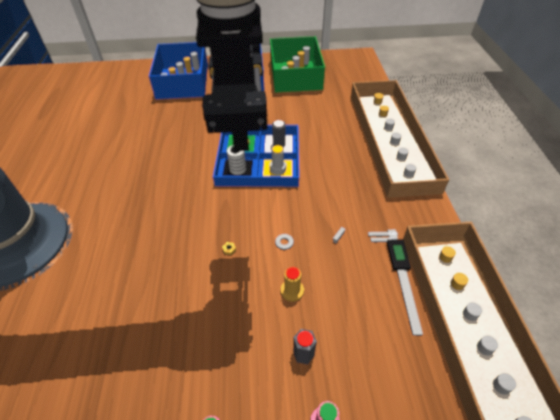

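All four parts stand upright near the middle of the matching pads. Crop plugs map to white (141,207), yellow (184,211), green (137,250) and black (180,254), all within about 3 mm of target. The red rejects haven't moved, at (292,273) and (305,339), and the arm is clear.

```bash
python3 -c "
from cell import order; print(order.sign_off())"
```

```text
the job is handed in; nothing more can be done
None
```

The job is handed in: in the final pictures all four passed parts stood upright within about 3 mm of their pad centres and both red rejects were still in place, but the sign-off returned no verdict.

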